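# Degas the ferrule blanks

## Task

Take the lid off the vacuum chamber, move every bone-white ferrule blank from the sloped sorting tray into the chamber, and lay the lid back flat and centred so that it closes the chamber. Then pump the lever through four full strokes, each right down to the stop and all the way back up, with the lid in its place throughout. Leave the steel weight bolts in the tray, do not shove or tip the other things on the bench, and finish with the blanks in the closed chamber and the lever up.

Things in the scene. Friction and masses are not known exactly. Their poses are not given: they have to be found in the camera images.
- blank1: Bone-white ferrule blank, a plain solid cylinder 22 mm in diameter and 20 mm tall, about 20 g, standing on its flat end in one compartment of the sloped tray (leaning with the slope). Two to four of the four blanks are present at a start. Origin: centre of the underside; z is its axis, upward.
- blank2: Bone-white ferrule blank, a plain solid cylinder 22 mm in diameter and 20 mm tall, about 20 g, standing on its flat end in one compartment of the sloped tray (leaning with the slope). Two to four of the four blanks are present at a start. Origin: centre of the underside; z is its axis, upward.
- blank3: Bone-white ferrule blank, a plain solid cylinder 22 mm in diameter and 20 mm tall, about 20 g, standing on its flat end in one compartment of the sloped tray (leaning with the slope). Two to four of the four blanks are present at a start. Origin: centre of the underside; z is its axis, upward.
- blank4: Bone-white ferrule blank, a plain solid cylinder 22 mm in diameter and 20 mm tall, about 20 g, standing on its flat end in one compartment of the sloped tray (leaning with the slope). Two to four of the four blanks are present at a start. Origin: centre of the underside; z is its axis, upward.
- bolt1: Steel cue weight bolt that is NOT wanted: a thin dark 12 mm shank, 22 mm long, standing on a 22 mm wide, 7 mm thick head, in a compartment of the tray. Stays in the tray. Origin: centre of the head's underside.
- bolt2: Steel cue weight bolt that is NOT wanted: a thin dark 12 mm shank, 22 mm long, standing on a 22 mm wide, 7 mm thick head, in a compartment of the tray. Stays in the tray. Origin: centre of the head's underside.
- tray: Plywood tray fixed to the bench, 136 mm (x) by 214 mm (y): two rows of three compartments, 62 x 66 mm inside. Its floor slopes 0.21 rad, rising towards the tray's own +x (away from the robot). Walls, 4 mm thick, stand only 10 mm above the sloped floor. Origin on the bench under the middle, z up; mid-floor is 24 mm above it. Compartment centres: x -32 or +32 mm, y -70, 0 or +70 mm.
- unit: Vacuum unit fixed to the bench: a walnut base board 12 mm thick carrying a round open steel chamber and, 145 mm to the chamber's -y side, a hand pump. Origin on the bench under the chamber's axis; z up; its x points away from the robot, the pump lever points towards -x.
- chamber_floor (a point): Centre of the chamber's inner floor, 18 mm above the bench. The inside is 144 mm in diameter (nearly straight walls).
- chamber_rim (a point): Centre of the chamber's rim, 62 mm above the bench (inside depth 44 mm); the rim is 156 mm across outside, 6 mm thick.
- lid: Loose flat aluminium lid, a disc 164 mm in diameter and 10 mm thick, about 0.35 kg, with a black upright cylindrical knob 28 mm in diameter and 30 mm tall in the middle of its top. No plug or lip: it simply rests on the rim. Starts on the chamber. Origin: centre of the underside.
- mat: Round cork mat fixed to the bench, 140 mm in diameter, 3 mm thick: a free place to lay the lid meanwhile. Origin: centre of its underside.
- pump_lever (a joint): Pump lever on a level hinge: 0 rad = up at rest (rising 0.5 rad above level towards its grip), grows as the grip is pressed down, stop at 0.75 rad (0.25 rad below level). A spring returns it when let go, in under a second; the push needed at the grip is about 3 N at the top, 8 N at the bottom.
- lever_grip (a point): Centre of the lever's black cross grip, a horizontal cylinder 22 mm in diameter and 70 mm long, parallel to the unit's y. 150 mm from the hinge; 172 mm above the bench when up, 63 mm when down. It can be pushed down with the closed fingertips from above.
- lever_hinge (a point): Point on the lever's hinge axis (along the unit's y), 100 mm above the bench; the grip swings about it in the unit's x-z plane, on the -x side.
- canister: Bystander: amber glass canister with brass lid, 72 mm in diameter, 93 mm tall, loose. Origin: centre of its underside.
- press_block: Bystander: walnut tip press block 80 x 130 x 45 mm, loose. Origin: centre of its underside.
- tin_cup: Bystander: tin cup with three tan tips, 64 mm in diameter, 40 mm tall, loose. Origin: centre of its underside.
- scuffer: Bystander: small steel scuffer, 60 mm long, 24 mm high, loose. Origin: centre of its underside.
Not all that is in view belongs to the job. Of the things shaped like the lid, the aluminium one is meant.

How it is judged:
On the way, in this order (a step that is already met when the one before it is completed fails the run):
1. every blank lies in the open chamber, let go of (horizontal distance between each of blank1, blank2, blank3, blank4 and chamber_floor below 0.066 m and height (world z) of each of blank1, blank2, blank3, blank4 below 0.045 m and contact force between the fingers and blank1 below 0.2 N and contact force between the fingers and blank2 below 0.2 N and contact force between the fingers and blank3 below 0.2 N and contact force between the fingers and blank4 below 0.2 N), for 0.2 s.
2. the lid lies flat and centred on the chamber (horizontal distance between lid and chamber_rim below 0.009 m and height (world z) of lid between 0.056 and 0.068 m and angle between lid's own z axis and vertical below 0.06 rad), for 0.2 s.
3. stroke 1: the lever is pressed down to its stop, with the lid on (all of step 2 and value of joint pump_lever above 0.66 rad), for 0.1 s.
4. stroke 1: the lever is back up (value of joint pump_lever below 0.08 rad), for 0.1 s.
5. stroke 2: the lever is pressed down to its stop, with the lid on (all of step 3), for 0.1 s.
6. stroke 2: the lever is back up (value of joint pump_lever below 0.08 rad), for 0.1 s.
7. stroke 3: the lever is pressed down to its stop, with the lid on (all of step 5), for 0.1 s.
8. stroke 3: the lever is back up (value of joint pump_lever below 0.08 rad), for 0.1 s.
9. stroke 4: the lever is pressed down to its stop, with the lid on (all of step 7), for 0.1 s.
10. stroke 4: the lever is back up (value of joint pump_lever below 0.08 rad), for 0.1 s.
At the end, for the whole second after the job is handed in: Every blank present lies inside the chamber (within its walls, below the rim); the lid rests flat on the rim (within 0.06 rad), centred within 9 mm, at rest; the lever is up (below 0.08 rad); both weight bolts are within the tray (all of step 2 and horizontal distance between each of blank1, blank2, blank3, blank4 and chamber_floor below 0.066 m and height (world z) of each of blank1, blank2, blank3, blank4 below 0.045 m and x of bolt1 in the frame of tray between -0.07 and 0.07 m and y of bolt1 in the frame of tray between -0.108 and 0.108 m and z of each of bolt1, bolt2 in the frame of tray below 0.06 m and x of bolt2 in the frame of tray between -0.07 and 0.07 m and y of bolt2 in the frame of tray between -0.108 and 0.108 m and value of joint pump_lever below 0.08 rad and linear speed of lid below 0.02 m/s); the robot touches nothing.
It fails at once if a bystander is shoved more than 3 cm or tipped (distance of any of canister, press_block, tin_cup, scuffer from where it was at the start of the episode above 0.03 m or angle between any of canister, press_block, tin_cup, scuffer's own z axis and vertical above 0.5 rad).
Of blank1, blank2, blank3, blank4 only 2 to 4 are there at a start; the rules pass over those that are not, and their reading is None.
At some moment in a run one of blank1, blank2, blank3, blank4, lid may be knocked a few centimetres aside while the robot is not near it.
It also fails if it takes over 210 s, if anything falls off the work surface, if the arm or the gripper's body presses on something with over 40 N, if the wrist force passes 120 N, or if a joint passes its speed limit or range.

## Robot

A 6-joint arm with a two-finger parallel gripper is mounted at the origin on the work surface. World frame = base frame: x ahead of the robot, y to its left, z up, the work surface at z = 0. Lengths are in m, angles in rad, forces in N, time in s.
With the tool pointing down it reaches from about 0.375 to 0.9 m from the base axis. Payload 3.1 kg.
Tool frame: the origin (TCP) lies at the very end of the fingers, on their centre line; the grasp point (between the pads) lies 19 mm behind it; z points along the fingers, y is the line along which they close (so a half turn about z gives the same grasp; the last joint's range is limited). The gripper opens to 85 mm and grips with 20 to 120 N. Pads are 22 mm wide; open, the fingers measure 114 mm over their backs; the gripper's body (76 mm by 85 mm) begins 54 mm behind the grasp point. The pads swing forward as they close: fully open they stand 13 mm farther back than shut.
Start: joints at [0.982, 0.527, 1.433, -0, 1.181, -0.178], TCP at [0.25, 0.573, 0.231] pointing down, gripper open.
Joint ranges: [-3.08, 3.08], [-0.75, 2.2], [0.22, 2.44], [-1.43, 4.57], [0, 2.65], [-2.85, 2.85]. Speed limits (rad/s): [2.79, 2.79, 3.14, 3.14, 3.14, 3.14].

## Interface

Orientations are given as a rotation vector (axis times angle).
In Python, from workcell import env gives the robot as it stands. The module is installed in compiled form; this text tells all that it offers.
- The arm moves only by the shell command python3 -m crank 'ROWS' [FORCE]. ROWS is JSON, a list of rows, each a list of 7 numbers: the shift along the tool's x, y, z in cm, then the turn, a rotation vector about the tool's x, y, z in degrees, then the finger opening in cm, from 0 to 8.54. In form: [[tx, ty, tz, ax, ay, az, fingers], ...]. A call has 1 to 12 rows; each row shifts and turns the commanded pose from where the row before left it, along the tool's axes as they then stand; what a row does not reach is not made up. A row lasts 1/12 s, in which the tool goes at most 41.7 mm and 7.16 degrees, less where a joint would pass 70% of its speed; a pose out of reach is approached as far as the arm can. A call with a gripper value outside its range is refused whole. The fingers move at their own pace and stop on an object; FORCE is the grip in N (left out, the last holds). Time passes only in rows, so rows that do not move let the fingers close. It gives the time, the measured TCP pose, the force, the opening and the grip force at its end, in the units of the state.
- env.state(): the state, without advancing time (a new reading comes with each control period).
- env.capture(name): name is "scene" or "top"; returns a dict with "img" (384x512x3 uint8, red, green, blue), "intrinsics" (3x3 intrinsics, pixels), "distortion" ([k1, k2, p1, p2, k3] as OpenCV has them; the pictures are not rectified), "origin" and "attitude" of the camera in the world. Camera axes: x right, y down, z forward; pixel columns grow to the right and rows downward; lengths in m; the calibration is good to about 2 mm. A picture is of the moment at which its call begins. There is no depth.
- env.sign_off(): hands the job in; it is judged then, once.
The state is a dict: "clock": time; "joints": joint angles; "joint_vel": joint speeds; "tau": joint torques, N m; "tool_pos": TCP position; "eef_rot": TCP orientation; "wrist_force": force on the tool from outside, world axes, zero at the start; "torque": the same for the moment, N m; "grip_width": finger opening in m; "finger_force": force on a finger pad.
Only numpy, scipy, OpenCV 4.12 (cv2) and the standard library are available. Lean on these libraries where they do the work, as an engineer would, in place of code of your own. Each camera call takes 0.05 s, during which the arm holds its last target. There are 200 camera calls.

## Working session

There is one attempt and no reset: what is moved stays moved. The work goes in short steps, Python scripts to look and compute and a shell command to move; the robot and the scene stay as the last step left them, time stands still between calls to the robot, and variables do not carry over. Pictures are saved under pics/ and viewed, at most 15 in all, crops included, and the job is handed in when it is done.

```bash
mkdir -p pics; cat > h.py <<'E'
import numpy as np, cv2, json
from workcell import env
def cap(n,f=None):
    c=env.capture(n)
    if f: cv2.imwrite('pics/'+f+'.png',c['img'][:,:,::-1])
    return c
def att(c):
    a=np.array(c['attitude'],float)
    return a if a.shape==(3,3) else cv2.Rodrigues(a)[0]
def ray(c,uv):
    K=np.array(c['intrinsics'],float);D=np.array(c['distortion'],float)
    p=cv2.undistortPoints(np.array(uv,float).reshape(-1,1,2),K,D).reshape(-1,2)
    return np.c_[p,np.ones(len(p))]@att(c).T
def atz(c,uv,z):
    d=ray(c,uv);o=np.array(c['origin'],float);z=np.broadcast_to(np.asarray(z,float),len(d))
    return o+d*((z-o[2])/d[:,2])[:,None]
def proj(c,P):
    R=att(c);o=np.array(c['origin'],float)
    return cv2.projectPoints((np.array(P,float).reshape(-1,3)-o)@R,np.zeros(3),np.zeros(3),np.array(c['intrinsics'],float),np.array(c['distortion'],float))[0].reshape(-1,2)
E
python3 - <<'E'
from h import *
for n in('scene','top'):
    c=cap(n,n+'0'); print(n,c['origin'],c['attitude'],c['intrinsics'],c['distortion'])
print(env.state())
E
```

```text
scene [0.92665151 0.30571273 0.98607835] [-1.04477193 -2.61710414  0.75862183] [[369.55158424   0.         255.7548628 ]
 [  0.         369.55158424 194.45212973]
 [  0.           0.           1.        ]] [-0.07237255  0.          0.          0.          0.        ]
top [ 0.36413957 -0.05747826  1.52238349] [-2.16747868  2.16235775 -0.12312959] [[398.62039564   0.         256.47069292]
 [  0.         398.62039564 188.78803226]
 [  0.           0.           1.        ]] [-0.12381367  0.          0.          0.          0.        ]
{'clock': 0.1, 'joints': array([ 9.81514753e-01,  5.28398859e-01,  1.43375013e+00, -3.81947782e-05,
        1.18140654e+00, -1.78501520e-01]), 'joint_vel': array([ 0.00216406, -0.00119784, -0.00238676,  0.00207816, -0.00056135,
        0.00071712]), 'tau': array([-4.81261050e-04, -4.43305850e+01, -1.78585768e+01, -2.58927084e-04,
        3.87890512e-03,  6.33538235e-06]), 'tool_pos': array([0.24920321, 0.57247718, 0.23042335]), 'eef_rot': array([-6.40558824e-01, -3.07487685e+00,  2.87899786e-03]), 'wrist_force': array([-0.86797534,  0.44577471, -0.63520936]), 'torque': array([-0.01810859,  0.02645848, -0.0166663 ]), 'finger_force': 0.0, 'grip_width': 0.08558550525907792}
```

View pics/scene0.png

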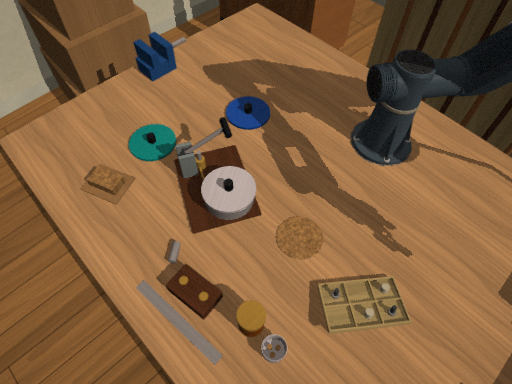

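View pics/top0.png

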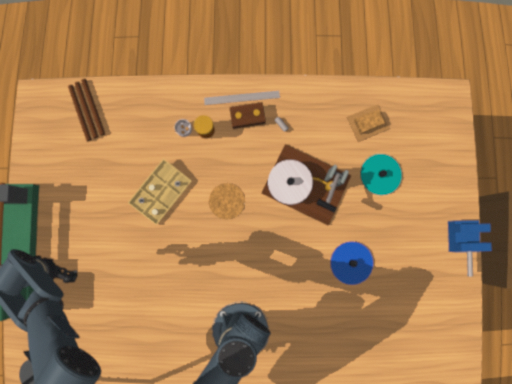

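Scene: aluminium lid (228,185) on the chamber, teal disc (152,141), blue disc (248,112), lever grip (225,127), mat (299,237), tray (362,303). Top: lid (290,182), teal (382,174), blue (352,263), mat (227,201), tray (163,192). The aluminium disc, which sits on the chamber, is the one meant. I'll confirm in one crop composite.

```bash
python3 - <<'E'
from h import *
a=cv2.imread('pics/scene0.png');b=cv2.imread('pics/top0.png')
r=lambda i,x,y,w,h:cv2.resize(i[y:y+h,x:x+w],(400,300),interpolation=cv2.INTER_CUBIC)
cv2.imwrite('pics/comp0.png',np.vstack([np.hstack([r(a,310,265,108,81),r(a,168,110,100,75)*1]),np.hstack([r(b,120,155,88,66),r(b,255,140,112,84)])]))
c=cap('top'); s=cap('scene')
print('base in top/scene',proj(c,[[0,0,0]]),proj(s,[[0,0,0]]))
print('mat',atz(c,[[227,201]],.003),atz(s,[[299,237]],.003))
print('lid knob',atz(c,[[290,182]],.09),atz(s,[[228,184]],.10))
print('grip',atz(c,[[327,205]],.172),atz(s,[[225,127]],.172))
print('tray',atz(c,[[163,192]],.03),atz(s,[[363,303]],.03))
for n,z in (('lid',.072),):
  print(atz(c,[[268,182],[313,182],[290,160],[290,205]],z))
E
```

```text
base in top/scene [[240.07017745 330.28427043]] [[380.34791943 141.13737133]]
mat [[0.48713705 0.05223977 0.003     ]] [[0.49017095 0.05584574 0.003     ]]
lid knob [[ 0.54974232 -0.18175412  0.09      ]] [[ 0.55777277 -0.17667254  0.1       ]]
grip [[ 0.46046865 -0.30058589  0.172     ]] [[ 0.45871085 -0.29730806  0.172     ]]
tray [[0.51826761 0.29373126 0.03      ]] [[0.52126666 0.31012837 0.03      ]]
[[ 0.55185123 -0.10248684  0.072     ]
 [ 0.55232975 -0.26814428  0.072     ]
 [ 0.63410381 -0.18397699  0.072     ]
 [ 0.46745674 -0.18273304  0.072     ]]
```

View pics/comp0.png

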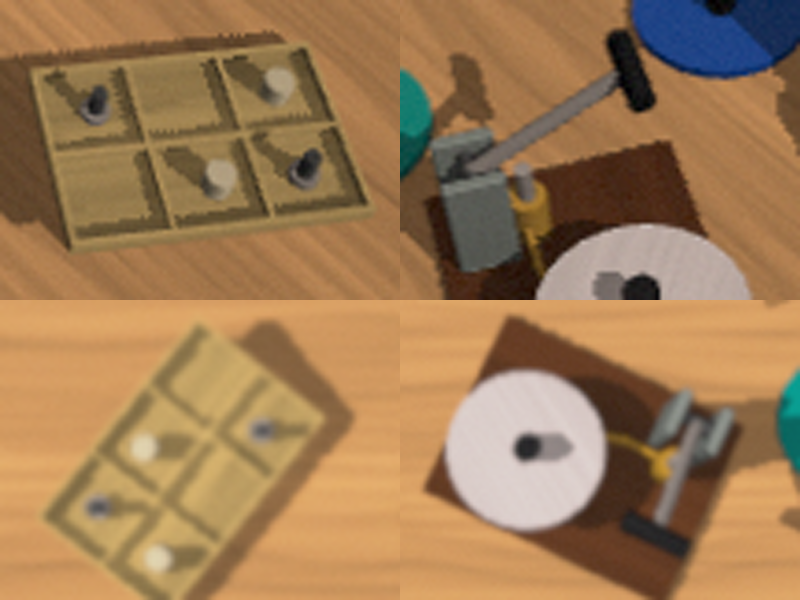

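The composite confirms the lid: the aluminium disc with the black knob, sitting on the chamber. In the tray, blanks are at scene (386,287) and (369,313), top (152,187) and (154.5,212). The dark thin bolts are in other compartments, scene (336,293) and (393,310). So there are two blanks. Next I refine positions.

```bash
cat >> h.py <<'E'
from scipy.spatial.transform import Rotation as Rn
from scipy.optimize import least_squares
def tri(cs,uvs):
    A=np.zeros((3,3));b=np.zeros(3)
    for c,uv in zip(cs,uvs):
        d=ray(c,[uv])[0];d/=np.linalg.norm(d);M=np.eye(3)-np.outer(d,d);A+=M;b+=M@np.array(c['origin'],float)
    return np.linalg.solve(A,b)
def blob(c,uv,rad,mask):
    m=mask.astype(np.uint8);n,l,st,ce=cv2.connectedComponentsWithStats(m)
    k=[i for i in range(1,n) if st[i,4]>8]
    if not k: return None
    i=min(k,key=lambda i:np.hypot(*(ce[i]-uv)))
    return (ce[i],st[i,4]) if np.hypot(*(ce[i]-uv))<rad else None
def white(c):
    a=c['img'].astype(int);return (a.min(2)>150)&(a.max(2)-a.min(2)<50)
def plan(p,closedeg=None,tilt=None):
    """p: TCP target; closedeg: world heading of the closing axis; tilt: desired tool z direction"""
    s=env.state();R=Rn.from_rotvec(s['eef_rot']).as_matrix()
    if closedeg is None: R2=R
    else:
        z=np.array([0,0,-1.]) if tilt is None else np.array(tilt,float)/np.linalg.norm(tilt)
        best=None
        for k in(0,180):
            a=np.radians(closedeg+k);y=np.array([np.cos(a),np.sin(a),0]);y-=z*(y@z);y/=np.linalg.norm(y)
            Q=np.c_[np.cross(y,z),y,z];ang=Rn.from_matrix(R.T@Q).magnitude()
            if best is None or ang<best[0]:best=(ang,Q)
        R2=best[1]
    d=np.array(p)-s['tool_pos']
    print('tcp',s['tool_pos'].round(4),'rot tool deg',np.degrees(Rn.from_matrix(R.T@R2).as_rotvec()).round(2),'then shift cm',(R2.T@d*100).round(2),'(now-frame',(R.T@d*100).round(2),') q6 %.2f'%s['joints'][5],'close now %.1f'%np.degrees(np.arctan2(R[1,1],R[0,1])))
E
python3 - <<'E'
from h import *
t=cap('top');s=cap('scene')
for name,u,v in(('b_hi',(151.9,187.3),(369.4,313.1)),('b_lo',(154.5,211.8),(385.6,287.1))):
    A=blob(t,u,6,white(t));B=blob(s,v,6,white(s));print(name,A,B)
    if A and B: print(tri([t,s],[A[0],B[0]]))
for c,u,v in((t,(290,182),'top'),(s,(228,190),'scene')):
    g=c['img'].astype(int)
    for nm,uv,z in(('knob',(290,182) if v=='top' else (228,185),.087),('mat',0,0)):
        if uv: 
            r=blob(c,uv,6,g.max(2)<70);print(v,nm,r, atz(c,[r[0]],z) if r else '')
    m=((g.max(2)-g.min(2)<45)&(g.min(2)>120)).astype(np.uint8)
    cs=cv2.findContours(m,cv2.RETR_EXTERNAL,cv2.CHAIN_APPROX_NONE)[0]
    k=min(cs,key=lambda k:np.hypot(*(k.reshape(-1,2).mean(0)-u)) if len(k)>40 else 1e9).reshape(-1,2)
    P=atz(c,k,.072)[:,:2]
    f=least_squares(lambda q:np.hypot(*(P-q[:2]).T)-q[2],[.55,-.18,.08],loss='soft_l1',f_scale=.002).x;print(v,'lid circle',f)
# tray fit: corners (wall tops) in top from crop
def trayP(q,pts):
    cc,ss=np.cos(q[2]),np.sin(q[2]);return [[q[0]+cc*x-ss*y,q[1]+ss*x+cc*y,.024+.213*x+.010] for x,y in pts]
C=[(.068,.107),(.068,-.107),(-.068,-.107),(-.068,.107)]
ob=np.array([[129.9,202.3],[164,159.9],[191.5,181.6]])
ob2=np.array([[310+.27*72,265+.27*248],[310+.27*372,265+.27*210],[310+.27*308,265+.27*45],[310+.27*33,265+.27*70]])
print('scene tray pred for guess',proj(s,trayP([.52,.30,np.radians(52)],C)).round(1),ob2)
from itertools import permutations
f=min((least_squares(lambda q:np.r_[(proj(t,trayP(q,C[:3]))-ob).ravel(),(proj(s,trayP(q,C))-np.roll(ob2,k,0)).ravel(),(proj(s,trayP(q,C))-np.roll(ob2,k,0)).ravel()*0],[.52,.3,.9]) for k in range(4)),key=lambda f:f.cost)
print(f.x,np.degrees(f.x[2]),f.fun.round(1))
for k in((0.5497,-.1835,.080),): plan(k,-26)
E
```

```text
b_hi None None
b_lo None None
top knob (array([290.33333333, 180.875     ]), np.int32(24)) [[ 0.55425852 -0.18325964  0.087     ]]
top lid circle [ 0.55352547 -0.1826564   0.08085581]
scene knob (array([227.95789474, 184.53684211]), np.int32(95)) [[ 0.55371479 -0.18240287  0.087     ]]
scene lid circle [ 0.5545155  -0.18085028  0.080211  ]
scene tray pred for guess [[409.1 319.3]
 [326.9 329.1]
 [315.3 280.7]
 [390.5 273. ]] [[329.44 331.96]
 [410.44 321.7 ]
 [393.16 277.15]
 [318.91 283.9 ]]
[0.51535065 0.30399917 0.77433326] 44.366027458254116 [ -3.4  -3.2   3.7  -0.1   1.9   4.7  16.1  47.9   6.1  39.4  -9.3 -56.5
 -13.5 -44.1   0.    0.    0.    0.   -0.   -0.   -0.   -0. ]
tcp [0.2494 0.5728 0.231 ] rot tool deg [-3.000e-02 -4.000e-02 -8.753e+01] then shift cm [ 54.81 -60.14  15.1 ] (now-frame [-57.73 -57.34  15.13] ) q6 -0.18 close now 66.5
```

```bash

python3 -m crank '[[-2.9,-2.86,0.3,0,0,0,8.5],[-2.9,-2.86,0.3,0,0,0,8.5],[-2.9,-2.86,0.3,0,0,0,8.5],[-2.9,-2.86,0.3,0,0,0,8.5],[-2.9,-2.86,0.3,0,0,0,8.5],[-2.9,-2.86,0.3,0,0,0,8.5],[-2.9,-2.86,0.3,0,0,0,8.5],[-2.9,-2.86,0.3,0,0,0,8.5],[-2.9,-2.86,0.3,0,0,0,8.5],[-2.9,-2.86,0.3,0,0,0,8.5]]' 60
python3 -m crank '[[-2.9,-2.86,0.3,0,0,0,8.5],[-2.9,-2.86,0.3,0,0,0,8.5],[-2.9,-2.86,0.3,0,0,0,8.5],[-2.9,-2.86,0.3,0,0,0,8.5],[-2.9,-2.86,0.3,0,0,0,8.5],[-2.9,-2.86,0.3,0,0,0,8.5],[-2.9,-2.86,0.3,0,0,0,8.5],[-2.9,-2.86,0.3,0,0,0,8.5],[-2.9,-2.86,0.3,0,0,0,8.5],[0,0,0,0,0,0,8.5],[0,0,0,0,0,0,8.5]]' 
python3 - <<'E'
from h import *
plan([.5538,-.1825,.078])
t=cap('top');s=cap('scene')
for n,c,u in(('t',t,(151.9,187.3)),('t',t,(154.5,211.8)),('s',s,(369.4,313.1)),('s',s,(385.6,287.1))):
    x,y=np.round(u).astype(int);print(n,c['img'][y-2:y+3,x-2:x+3].min(2).tolist(),c['img'][y,x],c['img'][y+6,x+6])
def trayP(q,pts):
    cc,ss=np.cos(q[2]),np.sin(q[2]);return [[q[0]+cc*x-ss*y,q[1]+ss*x+cc*y,.024+.213*x+.010] for x,y in pts]
C=[(.068,.107),(.068,-.107),(-.068,-.107),(-.068,.107)]
ob=np.array([[129.9,202.3],[164,159.9],[191.5,181.6]])
ob2=np.array([[310+.27*372,265+.27*210],[310+.27*72,265+.27*248],[310+.27*33,265+.27*70],[310+.27*308,265+.27*45]])
f=least_squares(lambda q:np.r_[(proj(t,trayP(q,C[:3]))-ob).ravel(),(proj(s,trayP(q,C))-ob2).ravel()],[.52,.3,.9])
print(f.x,np.degrees(f.x[2]),f.fun.round(1))
E
```

```text
clock: 1.13
tool_pos: [0.4017, 0.1932, 0.2015]
eef_rot: [0.64, 3.075, 0.001]
wrist_force: [0.7, 0.7, 0.1]
grip_width: 0.0848
finger_force: 0.0
clock: 2.05
tool_pos: [0.5385, -0.1477, 0.174]
eef_rot: [0.646, 3.074, -0.0]
wrist_force: [-0.2, 0.7, -0.4]
grip_width: 0.0849
finger_force: 0.0
tcp [ 0.5385 -0.1477  0.174 ] rot tool deg [0. 0. 0.] then shift cm [-2.79 -2.57  9.6 ] (now-frame [-2.79 -2.57  9.6 ] ) q6 -1.62 close now 66.2
t [[174, 181, 180, 163, 124], [190, 194, 191, 179, 137], [195, 199, 196, 185, 148], [194, 197, 194, 175, 137], [178, 188, 183, 153, 118]] [237 226 196] [222 189 117]
t [[166, 187, 191, 186, 168], [181, 195, 197, 196, 184], [179, 196, 198, 195, 185], [163, 186, 192, 188, 169], [136, 154, 168, 159, 138]] [238 228 198] [216 180 110]
s [[134, 132, 135, 135, 135], [136, 134, 135, 135, 134], [137, 133, 133, 133, 134], [105, 129, 136, 132, 134], [69, 91, 112, 124, 129]] [184 165 133] [162 131  84]
s [[132, 133, 133, 130, 121], [131, 132, 134, 133, 133], [132, 134, 133, 135, 132], [132, 134, 135, 134, 135], [112, 124, 129, 135, 125]] [182 163 133] [165 136  84]
[0.52012655 0.30786751 0.89853739] 51.48240023486335 [-3.4 -0.5 -1.3 -2.1 -0.1 -0.5  1.   0.3 -0.5 -0.9 -1.4 -1.5 -0.1 -1.9]
```

```bash

python3 -m crank '[[-1.4,-1.3,0,0,0,0,8.5],[-1.4,-1.3,0,0,0,0,8.5],[0,0,2.4,0,0,0,8.5],[0,0,2.4,0,0,0,8.5],[0,0,2.4,0,0,0,8.5],[0,0,2.4,0,0,0,8.5],[0,0,0,0,0,0,8.5],[0,0,0,0,0,0,8.5]]' 60
python3 - <<'E'
from h import *
plan([.5538,-.1825,.078])
t=cap('top');s=cap('scene')
mk=lambda c,lo,sp:(lambda a:(a.min(2)>lo)&(a.max(2)-a.min(2)<sp))(c['img'].astype(int))
for name,u,v in(('b_hi',(151.9,187.3),(369.4,313.1)),('b_lo',(154.5,211.8),(385.6,287.1))):
    A=blob(t,u,6,mk(t,145,70));B=blob(s,v,6,mk(s,108,70));print(name,A,B)
    if A and B:
        P=tri([t,s],[A[0],B[0]]);a=np.radians(51.5);d=P[:2]-[.520,.308]
        print(P,'tray frame',np.cos(a)*d[0]+np.sin(a)*d[1],-np.sin(a)*d[0]+np.cos(a)*d[1])
E
```

```text
clock: 2.82
tool_pos: [0.5517, -0.1781, 0.0776]
eef_rot: [-0.637, -3.073, -0.002]
wrist_force: [0.2, -0.2, 0.4]
grip_width: 0.085
finger_force: 0.0
tcp [ 0.5517 -0.1781  0.0776] rot tool deg [0. 0. 0.] then shift cm [-0.36 -0.32 -0.04] (now-frame [-0.36 -0.32 -0.04] ) q6 -1.67 close now 66.6
b_hi (array([151.17391304, 187.        ]), np.int32(23)) (array([369.65517241, 312.10344828]), np.int32(58))
[0.53504756 0.33607885 0.04667613] tray frame 0.031342064276761436 0.005703157625501918
b_lo (array([154.2 , 211.52]), np.int32(25)) (array([385.47826087, 286.95652174]), np.int32(46))
[0.44376259 0.3254718  0.03219518] tray frame -0.03378533346550178 0.07054046988874282
```

```bash

python3 -m crank '[[-0.35,-0.3,0,0,0,0,8.5],[0,0,0,0,0,0,8.5],[0,0,0,0,0,0,2],[0,0,0,0,0,0,2],[0,0,0,0,0,0,2],[0,0,0,0,0,0,2],[0,0,0,0,0,0,2],[0,0,0,0,0,0,2],[0,0,0,0,0,0,2],[0,0,0,0,0,0,2]]' 80
python3 -m crank '[[0,0,-1,0,0,0,2],[0,0,-1.5,0,0,0,2],[0,0,-2,0,0,0,2],[0,0,-2,0,0,0,2],[0,0,-1,0,0,0,2],[0,0,0,0,0,0,2]]'
python3 - <<'E'
from h import *
plan([.488,.054,.0205]); t=cap('top')
E
```

```text
clock: 3.75
tool_pos: [0.5552, -0.1841, 0.0789]
eef_rot: [0.641, 3.075, 0.001]
wrist_force: [-0.5, 1.8, 5.7]
grip_width: 0.0257
finger_force: 78.6
clock: 4.25
tool_pos: [0.5562, -0.1852, 0.1554]
eef_rot: [0.64, 3.072, -0.003]
wrist_force: [1.2, 0.2, -3.8]
grip_width: 0.0253
finger_force: 78.9
tcp [ 0.5562 -0.1852  0.1554] rot tool deg [0. 0. 0.] then shift cm [15.85 19.22 13.4 ] (now-frame [15.85 19.22 13.4 ] ) q6 -1.67 close now 66.5
```

```bash

python3 -m crank '[[1,1.2,0,0,0,0,2],[2.2,2.7,0,0,0,0,2],[2.3,2.8,0,0,0,0,2],[2.3,2.8,0,0,0,0,2],[2.3,2.8,0,0,0,0,2],[2.3,2.8,0,0,0,0,2],[2.2,2.7,0,0,0,0,2],[1.2,1.4,0,0,0,0,2],[0,0,0,0,0,0,2],[0,0,0,0,0,0,2]]'
python3 -m crank '[[0,0,2.5,0,0,0,2],[0,0,2.5,0,0,0,2],[0,0,2.5,0,0,0,2],[0,0,2.5,0,0,0,2],[0,0,1.5,0,0,0,2],[0,0,0.8,0,0,0,2],[0,0,0,0,0,0,2],[0,0,0,0,0,0,2]]'
python3 - <<'E'
from h import *
plan([.488,.054,.0205]);print(env.state()['wrist_force'])
t=cap('top');s=cap('scene')
# chamber rim circle: view picture crop
a=t['img'][120:246,220:388,::-1];b=s['img'][110:250,160:340,::-1]
cv2.imwrite('pics/comp1.png',np.vstack([cv2.resize(a,(400,300),interpolation=2),cv2.resize(b,(400,300),interpolation=2)]))
E
```

```text
clock: 5.13
tool_pos: [0.4847, 0.0564, 0.1522]
eef_rot: [-0.635, -3.073, 0.001]
wrist_force: [0.4, -0.2, -4.9]
grip_width: 0.0255
finger_force: 79.4
clock: 5.8
tool_pos: [0.4871, 0.0541, 0.0301]
eef_rot: [-0.642, -3.075, 0.0]
wrist_force: [0.7, 0.3, -4.7]
grip_width: 0.0258
finger_force: 79.5
tcp [0.4871 0.0541 0.0301] rot tool deg [0. 0. 0.] then shift cm [-0.09  0.02  0.96] (now-frame [-0.09  0.02  0.96] ) q6 -1.28 close now 66.4
[ 0.6639141   0.28867004 -4.74272958]
```

View pics/comp1.png

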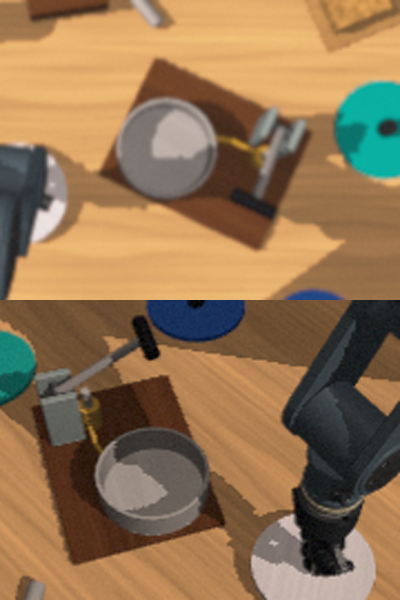

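Top: open chamber at about (290,182). Scene: the chamber is open too, and the lid hangs just above the mat. Lower, release, rise, and head for the high-row blank.

```bash

python3 -m crank '[[0,0,0.5,0,0,0,2],[0,0,0.4,0,0,0,2],[0,0,0,0,0,0,2],[0,0,0,0,0,0,2],[0,0,0,0,0,0,5],[0,0,0,0,0,0,5],[0,0,0,0,0,0,6],[0,0,0,0,0,0,6]]'
python3 -m crank '[[0,0,-2,0,0,0,6],[0,0,-4,0,0,0,6],[0,0,-4,0,0,0,6],[0,0,-4,0,0,0,6],[0,0,-2,0,0,0,6],[0,0,0,0,0,0,6],[0,0,0,0,0,0,6]]'
python3 - <<'E'
from h import *
t=cap('top');s=cap('scene')
a=np.radians(51.5);n=np.array([-np.sin(.21)*np.cos(a),-np.sin(.21)*np.sin(a),np.cos(.21)])
P=np.array([.535,.336,.041])
print('blank axis',n); plan(P+.10*n,141.5,-n)
# rim fit, outer edge: scan radially for gradient in both pictures
for nm,c in(('t',t),('s',s)):
    g=cv2.GaussianBlur(c['img'],(3,3),0).astype(float)
    pts=[]
    for th in np.linspace(0,2*np.pi,120,endpoint=False):
        r=np.linspace(.068,.092,60);L=np.c_[.5538+r*np.cos(th),-.1825+r*np.sin(th),np.full(60,.062)]
        uv=proj(c,L).astype(np.float32);sat=cv2.remap((g.max(2)-g.min(2)).astype(np.float32),uv[:,0],uv[:,1],1).ravel()
        i=np.argmax(np.gradient(sat));pts.append(L[i,:2])
    p=np.array(pts);f=least_squares(lambda q:np.hypot(*(p-q[:2]).T)-q[2],[.5538,-.1825,.078],loss='soft_l1',f_scale=.001);r=np.abs(f.fun);print(nm,'rim',f.x,np.median(r))
E
```

```text
clock: 6.57
tool_pos: [0.4872, 0.0547, 0.0217]
eef_rot: [0.64, 3.075, 0.0]
wrist_force: [-1.1, 0.2, -0.7]
grip_width: 0.0602
finger_force: 0.0
clock: 7.15
tool_pos: [0.4875, 0.0547, 0.1828]
eef_rot: [0.64, 3.072, 0.0]
wrist_force: [-0.7, 0.0, 0.2]
grip_width: 0.0603
finger_force: 0.0
blank axis [-0.12976934 -0.16314242  0.97803091]
tcp [0.4858 0.0548 0.1805] rot tool deg [ -7.84 -10.38 -74.75] then shift cm [-21.61  13.65   8.87] (now-frame [ 7.25 25.73  4.17] ) q6 -1.28 close now 66.5
t rim [ 0.55434384 -0.18289092  0.08027855] 0.0017018566127705304
s rim [ 0.55697508 -0.18131302  0.07865403] 0.0018606526648242694
```

```bash

python3 -m crank '[[0,0,0,-0.65,-0.865,-6.23,6],[0,0,0,-0.65,-0.865,-6.23,6],[0,0,0,-0.65,-0.865,-6.23,6],[0,0,0,-0.65,-0.865,-6.23,6],[0,0,0,-0.65,-0.865,-6.23,6],[0,0,0,-0.65,-0.865,-6.23,6],[0,0,0,-0.65,-0.865,-6.23,6],[0,0,0,-0.65,-0.865,-6.23,6],[0,0,0,-0.65,-0.865,-6.23,6],[0,0,0,-0.65,-0.865,-6.23,6],[0,0,0,-0.65,-0.865,-6.23,6],[0,0,0,-0.65,-0.865,-6.23,6]]'
python3 -m crank '[[-3.1,1.95,0.3,0,0,0,5],[-3.1,1.95,0.3,0,0,0,5],[-3.1,1.95,0.3,0,0,0,5],[-3.1,1.95,0.3,0,0,0,5],[-3.1,1.95,0.3,0,0,0,5],[-3.1,1.95,0.3,0,0,0,4.5],[-3.0,1.95,0.3,0,0,0,4.5],[0,0,0,0,0,0,4.5],[0,0,0,0,0,0,4.5]]'
python3 - <<'E'
from h import *
a=np.radians(51.5);n=np.array([-np.sin(.21)*np.cos(a),-np.sin(.21)*np.sin(a),np.cos(.21)])
P=np.array([.535,.336,.041]);plan(P+.10*n,141.5,-n)
E
```

```text
clock: 8.25
tool_pos: [0.4868, 0.0598, 0.1812]
eef_rot: [-1.275, 2.674, 0.128]
wrist_force: [-0.5, -0.3, -0.1]
grip_width: 0.0598
finger_force: 0.0
clock: 9.0
tool_pos: [0.5169, 0.3154, 0.203]
eef_rot: [-1.282, 2.669, 0.123]
wrist_force: [-0.6, -0.4, -0.8]
grip_width: 0.0447
finger_force: 0.0
tcp [0.5169 0.3154 0.203 ] rot tool deg [-0.17 -0.81 -0.16] then shift cm [ 0.7  -0.13  6.42] (now-frame [ 0.61 -0.11  6.42] ) q6 -2.24 close now 141.3
```

```bash

python3 -m crank '[[0.6,-0.1,0,-0.1,-0.8,-0.1,4],[0,0,3.5,0,0,0,3.6],[0,0,3.5,0,0,0,3.4],[0,0,3.5,0,0,0,3.4],[0,0,3,0,0,0,3.4],[0,0,0,0,0,0,3.4],[0,0,0,0,0,0,3.4],[0,0,0,0,0,0,3.4]]' 30
python3 - <<'E'
from h import *
a=np.radians(51.5);n=np.array([-np.sin(.21)*np.cos(a),-np.sin(.21)*np.sin(a),np.cos(.21)])
P=np.array([.535,.336,.041]);plan(P,141.5,-n)
a=cap('scene')['img'][265:346,310:418,::-1];b=cap('top')['img'][150:231,110:218,::-1]
cv2.imwrite('pics/comp2.png',np.hstack([cv2.resize(x,(400,300),interpolation=2) for x in(a,b)]))
E
```

```text
clock: 9.67
tool_pos: [0.5338, 0.3298, 0.0726]
eef_rot: [-1.272, 2.657, 0.132]
wrist_force: [0.0, -0.2, 0.3]
grip_width: 0.0337
finger_force: 0.0
tcp [0.5338 0.3298 0.0726] rot tool deg [-0.23  0.16 -0.33] then shift cm [0.11 0.29 3.21] (now-frame [0.12 0.3  3.21] ) q6 -2.31 close now 141.1
```

View pics/comp2.png

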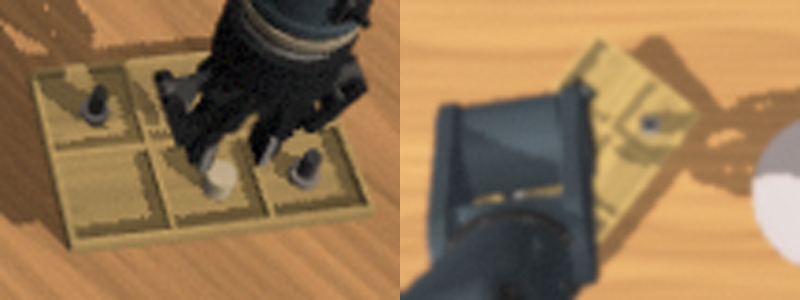

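Scene: the blank at crop (218,178) sits below and between the fingers, slightly towards the left finger. The 3 mm y shift corrects that.

```bash

python3 -m crank '[[0.1,0.3,0,0,0,0,3.4],[0,0,0.7,0,0,0,3.4],[0,0,0.8,0,0,0,3.4],[0,0,0.8,0,0,0,3.4],[0,0,0,0,0,0,3.4],[0,0,0,0,0,0,3.4]]' 30
python3 - <<'E'
from h import *
a=np.radians(51.5);n=np.array([-np.sin(.21)*np.cos(a),-np.sin(.21)*np.sin(a),np.cos(.21)])
P=np.array([.535,.336,.041]);plan(P,141.5,-n)
a=cap('scene')['img'][285:330,345:405,::-1]
cv2.imwrite('pics/c3.png',cv2.resize(a,(480,360),interpolation=2))
E
```

```text
clock: 10.27
tool_pos: [0.5332, 0.3357, 0.0485]
eef_rot: [-1.274, 2.657, 0.133]
wrist_force: [-0.6, 0.4, -0.1]
grip_width: 0.0342
finger_force: 0.0
tcp [0.5332 0.3357 0.0485] rot tool deg [-0.16  0.1  -0.25] then shift cm [ 0.02 -0.12  0.76] (now-frame [ 0.03 -0.12  0.76] ) q6 -2.31 close now 141.2
```

View pics/c3.png

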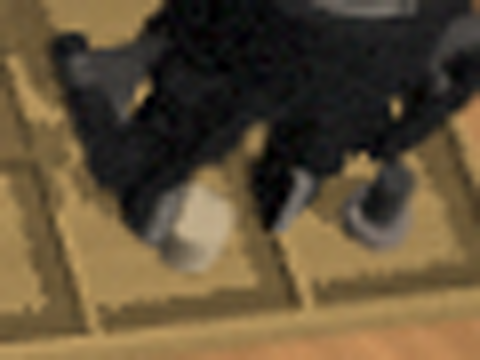

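The blank (crop 203,228) is nearer the left finger, so I shift about −3 mm in tool y, go down and close.

```bash

python3 -m crank '[[0,-0.3,0,0,0,0,3.4],[0,0,0.4,0,0,0,3.4],[0,0,0.4,0,0,0,3.4],[0,0,0,0,0,0,3.4],[0,0,0,0,0,0,1.5],[0,0,0,0,0,0,1.5],[0,0,0,0,0,0,1.5],[0,0,0,0,0,0,1.5],[0,0,0,0,0,0,1.5]]' 30
python3 -m crank '[[0,0,-1,0,0,0,1.5],[0,0,-2,0,0,0,1.5],[0,0,-3,0,0,0,1.5],[0,0,-3,0,0,0,1.5],[0,0,0,0,0,0,1.5],[0,0,0,0,0,0,1.5]]'
python3 - <<'E'
from h import *
plan([.5545,-.1823,.16],141.5)
a=cap('scene')['img'][245:335,325:445,::-1]
cv2.imwrite('pics/c4.png',cv2.resize(a,(480,360),interpolation=2))
E
```

```text
clock: 11.07
tool_pos: [0.5372, 0.3352, 0.0418]
eef_rot: [-1.273, 2.656, 0.132]
wrist_force: [0.1, -1.0, -1.4]
grip_width: 0.0203
finger_force: 29.3
clock: 11.57
tool_pos: [0.5261, 0.3206, 0.1324]
eef_rot: [-1.271, 2.651, 0.131]
wrist_force: [0.3, 0.2, -0.0]
grip_width: 0.0203
finger_force: 29.4
tcp [0.5261 0.3206 0.1324] rot tool deg [-0.35 12.45 -0.27] then shift cm [ 37.59 -33.53  -2.76] (now-frame [ 35.98 -33.74 -10.57] ) q6 -2.29 close now 141.2
```

View pics/c4.png

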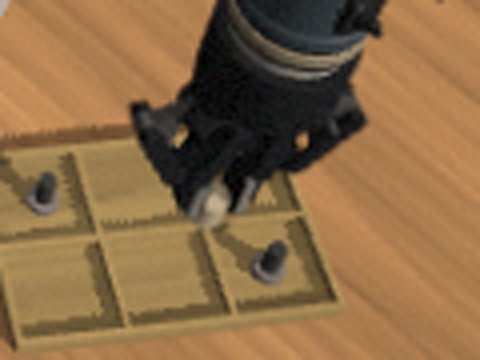

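Blank gripped at crop (212,205). To keep joint 6 in range I'll turn the tool yaw back while carrying.

```bash
python3 - <<'E'
from h import *
plan([.583,-.192,.16],71.5)
E
```

```text
tcp [0.5252 0.3204 0.1309] rot tool deg [ 7.29 10.88 69.44] then shift cm [-21.74 -46.76  -2.91] (now-frame [ 34.89 -36.62 -10.45] ) q6 -2.29 close now 141.2
```

```bash

python3 -m crank '[[0,0,0,0.66,0.99,6.31,1.5],[0,0,0,0.66,0.99,6.31,1.5],[0,0,0,0.66,0.99,6.31,1.5],[0,0,0,0.66,0.99,6.31,1.5],[0,0,0,0.66,0.99,6.31,1.5],[0,0,0,0.66,0.99,6.31,1.5],[0,0,0,0.66,0.99,6.31,1.5],[0,0,0,0.66,0.99,6.31,1.5],[0,0,0,0.66,0.99,6.31,1.5],[0,0,0,0.66,0.99,6.31,1.5],[0,0,0,0.66,0.99,6.31,1.5]]'
python3 -m crank '[[-1.68,-3.6,-0.3,0,0,0,1.5],[-1.68,-3.6,-0.3,0,0,0,1.5],[-1.68,-3.6,-0.3,0,0,0,1.5],[-1.68,-3.6,-0.3,0,0,0,1.5],[-1.68,-3.6,-0.3,0,0,0,1.5],[-1.68,-3.6,-0.3,0,0,0,1.5],[-1.68,-3.6,-0.3,0,0,0,1.5],[-1.68,-3.6,-0.3,0,0,0,1.5],[-1.68,-3.6,-0.3,0,0,0,1.5],[-1.68,-3.6,0,0,0,0,1.5],[-1.68,-3.6,0,0,0,0,1.5],[-1.68,-3.6,0,0,0,0,1.5]]'
python3 -m crank '[[-1.68,-3.6,0,0,0,0,1.5],[0,0,0,0,0,0,1.5],[0,0,0,0,0,0,1.5]]'
python3 - <<'E'
from h import *
plan([.583,-.192,.031],71.5)
E
```

```text
clock: 12.53
tool_pos: [0.524, 0.3203, 0.128]
eef_rot: [-0.511, -3.094, 0.004]
wrist_force: [-0.5, 0.7, -0.6]
grip_width: 0.0199
finger_force: 29.3
clock: 13.53
tool_pos: [0.5786, -0.1547, 0.1551]
eef_rot: [-0.503, -3.096, -0.001]
wrist_force: [0.6, 0.3, 0.3]
grip_width: 0.0198
finger_force: 29.4
clock: 13.78
tool_pos: [0.5835, -0.1949, 0.155]
eef_rot: [-0.51, -3.096, -0.001]
wrist_force: [0.6, 0.2, -0.5]
grip_width: 0.0198
finger_force: 29.5
tcp [ 0.5835 -0.1949  0.155 ] rot tool deg [-0.02 -0.23 -0.2 ] then shift cm [ 0.14  0.26 12.4 ] (now-frame [ 0.1   0.26 12.4 ] ) q6 -1.75 close now 71.3
```

```bash

python3 -m crank '[[0,0,3.5,0,0,0,1.5],[0,0,3.5,0,0,0,1.5],[0,0,3.0,0,0,0,1.5],[0,0,1.5,0,0,0,1.5],[0,0,0.4,0,0,0,1.5],[0,0,0.3,0,0,0,1.5],[0,0,0,0,0,0,1.5],[0,0,0,0,0,0,1.5]]'
python3 -m crank '[[0,0,0.1,0,0,0,1.5],[0,0,0,0,0,0,1.5],[0,0,0,0,0,0,3.2],[0,0,0,0,0,0,3.2],[0,0,0,0,0,0,3.2],[0,0,-1,0,0,0,3.2],[0,0,-3,0,0,0,3.2],[0,0,-4,0,0,0,3.2],[0,0,-4,0,0,0,3.2],[0,0,-2,0,0,0,3.2],[0,0,0,0,0,0,3.2],[0,0,0,0,0,0,3.2]]'
python3 - <<'E'
from h import *
P=np.array([.444,.3255,.027])
a=np.radians(51.5);n=np.array([-np.sin(.21)*np.cos(a),-np.sin(.21)*np.sin(a),np.cos(.21)])
plan(P+.13*n,141.5,-n);plan(P+.13*n,51.5,-n)
s=cap('scene');t=cap('top')
mk=lambda c,lo,sp:(lambda a:(a.min(2)>lo)&(a.max(2)-a.min(2)<sp))(c['img'].astype(int))
A=blob(t,(154.5,211.8),8,mk(t,145,70));B=blob(s,(385.6,287.1),8,mk(s,108,70));print(A,B,A and B and tri([t,s],[A[0],B[0]]))
E
```

```text
clock: 14.45
tool_pos: [0.5846, -0.1924, 0.0357]
eef_rot: [-0.503, -3.101, 0.002]
wrist_force: [0.2, 0.1, 0.2]
grip_width: 0.0202
finger_force: 29.5
clock: 15.45
tool_pos: [0.5848, -0.193, 0.1759]
eef_rot: [0.504, 3.099, -0.003]
wrist_force: [0.6, 0.6, 0.5]
grip_width: 0.0321
finger_force: 0.0
tcp [ 0.5848 -0.193   0.1759] rot tool deg [ -7.49 -10.44 -69.67] then shift cm [-28.01  43.3    8.2 ] (now-frame [30.71 42.18  2.05] ) q6 -1.75 close now 71.5
tcp [ 0.5848 -0.193   0.1759] rot tool deg [-11.97  -1.97  19.98] then shift cm [43.3  28.01  8.2 ] (now-frame [30.71 42.18  2.05] ) q6 -1.75 close now 71.5
(array([154.30769231, 211.5       ]), np.int32(26)) (array([385.31914894, 286.85106383]), np.int32(47)) [0.44384851 0.32501802 0.03225051]
```

```bash

python3 -m crank '[[2.36,3.24,0.1,0,0,0,3.3],[2.36,3.24,0.1,0,0,0,3.3],[2.36,3.24,0.1,0,0,0,3.3],[2.36,3.24,0.1,0,0,0,3.3],[2.36,3.24,0.1,0,0,0,3.3],[2.36,3.24,0.1,0,0,0,3.3],[2.36,3.24,0.1,0,0,0,3.3],[2.36,3.24,0.1,0,0,0,3.3],[2.36,3.24,0.1,0,0,0,3.3],[2.36,3.24,0.1,0,0,0,3.3],[2.36,3.24,0.1,0,0,0,3.3],[2.36,3.24,0.1,0,0,0,3.3]]'
python3 -m crank '[[2.36,3.24,0.1,0,0,0,3.3],[0,0,0,-0.68,-0.95,-6.33,3.3],[0,0,0,-0.68,-0.95,-6.33,3.3],[0,0,0,-0.68,-0.95,-6.33,3.3],[0,0,0,-0.68,-0.95,-6.33,3.3],[0,0,0,-0.68,-0.95,-6.33,3.3],[0,0,0,-0.68,-0.95,-6.33,3.3],[0,0,0,-0.68,-0.95,-6.33,3.3],[0,0,0,-0.68,-0.95,-6.33,3.3],[0,0,0,-0.68,-0.95,-6.33,3.3],[0,0,0,-0.68,-0.95,-6.33,3.3],[0,0,0,-0.68,-0.95,-6.33,3.3]]'
python3 -m crank '[[0,0,0,0,0,0,3.3],[0,0,0,0,0,0,3.3]]'
python3 - <<'E'
from h import *
P=np.array([.444,.3255,.027])
a=np.radians(51.5);n=np.array([-np.sin(.21)*np.cos(a),-np.sin(.21)*np.sin(a),np.cos(.21)])
plan(P,141.5,-n)
E
```

```text
clock: 16.55
tool_pos: [0.4363, 0.267, 0.16]
eef_rot: [-0.503, -3.095, 0.004]
wrist_force: [0.4, 0.6, -0.2]
grip_width: 0.033
finger_force: 0.0
clock: 17.55
tool_pos: [0.4248, 0.3035, 0.159]
eef_rot: [-1.29, 2.659, 0.141]
wrist_force: [0.2, -0.2, 0.2]
grip_width: 0.0332
finger_force: 0.0
clock: 17.72
tool_pos: [0.4255, 0.3034, 0.1595]
eef_rot: [-1.277, 2.665, 0.14]
wrist_force: [-0.8, 0.5, 0.4]
grip_width: 0.0331
finger_force: 0.0
tcp [0.4255 0.3034 0.1595] rot tool deg [ 0.29 -0.23 -0.33] then shift cm [-0.06 -0.07 13.56] (now-frame [-0.12 -0.14 13.56] ) q6 -2.27 close now 141.2
```

```bash

python3 -m crank '[[-0.1,-0.3,3,0,0,0,3.3],[0,0,3.5,0,0,0,3.3],[0,0,3.5,0,0,0,3.3],[0,0,1.5,0,0,0,3.3],[0,0,1.0,0,0,0,3.3],[0,0,0.6,0,0,0,3.3],[0,0,0,0,0,0,3.3],[0,0,0,0,0,0,3.3]]'
python3 - <<'E'
from h import *
P=np.array([.444,.3255,.027])
a=np.radians(51.5);n=np.array([-np.sin(.21)*np.cos(a),-np.sin(.21)*np.sin(a),np.cos(.21)])
plan(P,141.5,-n)
E
python3 -m crank '[[0,0,0.3,0,0,0,3.3],[0,0,0,0,0,0,3.3],[0,0,0,0,0,0,1.5],[0,0,0,0,0,0,1.5],[0,0,0,0,0,0,1.5],[0,0,0,0,0,0,1.5],[0,0,0,0,0,0,1.5]]' 30
```

```text
clock: 18.38
tool_pos: [0.4461, 0.3247, 0.0333]
eef_rot: [-1.28, 2.659, 0.14]
wrist_force: [0.8, -0.3, 0.3]
grip_width: 0.033
finger_force: 0.0
tcp [0.4461 0.3247 0.0333] rot tool deg [ 0.2  -0.02 -0.12] then shift cm [0.2  0.22 0.6 ] (now-frame [0.2  0.21 0.6 ] ) q6 -2.39 close now 141.4
clock: 18.97
tool_pos: [0.4467, 0.3251, 0.031]
eef_rot: [-1.28, 2.658, 0.14]
wrist_force: [-1.7, -0.4, 6.7]
grip_width: 0.0198
finger_force: 29.3
```

```bash

python3 -m crank '[[0,0,-1,0,0,0,1.5],[0,0,-2,0,0,0,1.5],[0,0,-3,0,0,0,1.5],[0,0,-3,0,0,0,1.5],[0,0,-2,0,0,0,1.5],[0,0,0,0,0,0,1.5],[0,0,0,0,0,0,1.5]]'
python3 - <<'E'
from h import *
plan([.526,-.173,.16],71.5)
a=cap('scene')['img'][240:330,325:445,::-1]
b=cap('scene')['img'][150:240,175:295,::-1]
cv2.imwrite('pics/c5.png',np.hstack([cv2.resize(x,(400,300),interpolation=2) for x in (a,b)]))
E
```

```text
clock: 19.55
tool_pos: [0.4329, 0.3069, 0.1392]
eef_rot: [-1.279, 2.656, 0.139]
wrist_force: [0.0, -0.2, -0.3]
grip_width: 0.0201
finger_force: 29.4
tcp [0.4329 0.3069 0.1392] rot tool deg [ 7.51 10.52 69.65] then shift cm [-24.06 -42.56  -2.08] (now-frame [ 30.56 -37.19  -8.78] ) q6 -2.29 close now 141.4
```

View pics/c5.png

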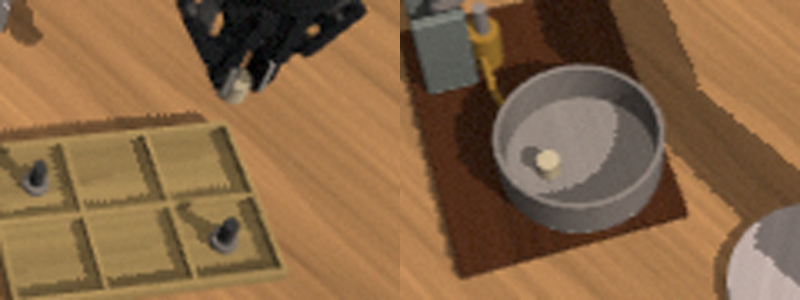

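Left: the second blank is held (238,90), and only bolts remain in the tray. Right: blank 1 stands in the chamber (548,160).

```bash

python3 -m crank '[[0,0,0,0.68,0.956,6.33,1.5],[0,0,0,0.68,0.956,6.33,1.5],[0,0,0,0.68,0.956,6.33,1.5],[0,0,0,0.68,0.956,6.33,1.5],[0,0,0,0.68,0.956,6.33,1.5],[0,0,0,0.68,0.956,6.33,1.5],[0,0,0,0.68,0.956,6.33,1.5],[0,0,0,0.68,0.956,6.33,1.5],[0,0,0,0.68,0.956,6.33,1.5],[0,0,0,0.68,0.956,6.33,1.5],[0,0,0,0.68,0.956,6.33,1.5]]'
python3 -m crank '[[-2,-3.55,-0.3,0,0,0,1.5],[-2,-3.55,-0.3,0,0,0,1.5],[-2,-3.55,-0.3,0,0,0,1.5],[-2,-3.55,-0.3,0,0,0,1.5],[-2,-3.55,-0.3,0,0,0,1.5],[-2,-3.55,-0.3,0,0,0,1.5],[-2,-3.55,-0.3,0,0,0,1.5],[-2,-3.55,0,0,0,0,1.5],[-2,-3.55,0,0,0,0,1.5],[-2,-3.55,0,0,0,0,1.5],[-2,-3.55,0,0,0,0,1.5],[-2,-3.5,0,0,0,0,1.5]]'
python3 -m crank '[[0,0,0,0,0,0,1.5],[0,0,0,0,0,0,1.5]]'
python3 - <<'E'
from h import *
plan([.526,-.173,.034],71.5)
E
```

```text
clock: 20.57
tool_pos: [0.4315, 0.3067, 0.1358]
eef_rot: [-0.511, -3.093, 0.005]
wrist_force: [-0.3, -0.8, 0.0]
grip_width: 0.0197
finger_force: 29.3
clock: 21.57
tool_pos: [0.5247, -0.1744, 0.1566]
eef_rot: [-0.504, -3.095, -0.001]
wrist_force: [0.8, 0.5, -0.8]
grip_width: 0.0199
finger_force: 29.4
clock: 21.73
tool_pos: [0.5253, -0.1749, 0.1567]
eef_rot: [-0.509, -3.095, 0.0]
wrist_force: [-0.9, -0.1, 0.0]
grip_width: 0.0198
finger_force: 29.5
tcp [ 0.5253 -0.1749  0.1567] rot tool deg [-0.05 -0.28 -0.2 ] then shift cm [-1.000e-02  2.000e-01  1.227e+01] (now-frame [-0.07  0.21 12.27] ) q6 -1.77 close now 71.3
```

```bash

python3 -m crank '[[0,0,3.5,0,0,0,1.5],[0,0,3.5,0,0,0,1.5],[0,0,3.0,0,0,0,1.5],[0,0,1.5,0,0,0,1.5],[0,0,0.4,0,0,0,1.5],[0,0,0.2,0,0,0,1.5],[0,0,0,0,0,0,1.5],[0,0,0,0,0,0,1.5],[0,0,0,0,0,0,3.2],[0,0,0,0,0,0,3.2],[0,0,0,0,0,0,3.2]]'
python3 -m crank '[[0,0,-1,0,0,0,3.2],[0,0,-3,0,0,0,3.2],[0,0,-4,0,0,0,3.2],[0,0,-4,0,0,0,3.2],[0,0,-2,0,0,0,6],[0,0,0,0,0,0,6],[0,0,0,0,0,0,7]]'
python3 - <<'E'
from h import *
plan([.488,.054,.0205])
s=cap('scene');t=cap('top')
a=s['img'][150:300,150:410,::-1];b=t['img'][130:280,140:400,::-1]
cv2.imwrite('pics/c6.png',np.vstack([cv2.resize(x,(520,300),interpolation=2) for x in (a,b)]))
for c,uv,v in((t,(227,201),'top'),(s,(299,233),'scene')):
    r=blob(c,uv,20,c['img'].max(2)<70);print(v,r,atz(c,[r[0]],.028) if r else '')
E
```

```text
clock: 22.65
tool_pos: [0.5256, -0.173, 0.0385]
eef_rot: [-0.504, -3.1, 0.003]
wrist_force: [-1.0, -1.0, 0.1]
grip_width: 0.0322
finger_force: 0.0
clock: 23.23
tool_pos: [0.5262, -0.1731, 0.1798]
eef_rot: [0.504, 3.1, -0.004]
wrist_force: [-0.4, -0.5, -0.1]
grip_width: 0.0672
finger_force: 0.0
tcp [ 0.5262 -0.1731  0.1798] rot tool deg [0. 0. 0.] then shift cm [10.84 20.37 15.87] (now-frame [10.84 20.37 15.87] ) q6 -1.77 close now 71.5
top (array([225.95, 201.1 ]), np.int32(20)) [[0.48472407 0.05438552 0.028     ]]
scene (array([300.89361702, 231.86170213]), np.int32(94)) [[0.48508787 0.0547623  0.028     ]]
```

View pics/c6.png

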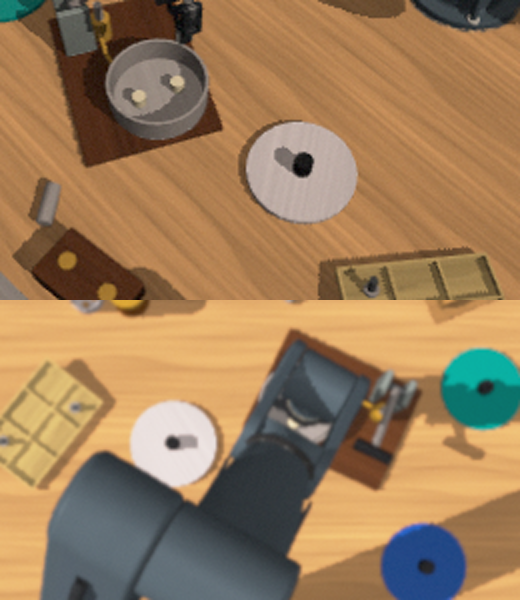

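Scene: both blanks stand in the chamber (crop 139,97 and 177,82), and the lid lies on the mat, knob at (303,164), about (0.485, 0.0545). Now fetch the lid.

```bash

python3 -m crank '[[1.8,3.4,0,0,0,0,8.5],[1.8,3.4,0,0,0,0,8.5],[1.8,3.4,0,0,0,0,8.5],[1.8,3.4,0,0,0,0,8.5],[1.8,3.4,0,0,0,0,8.5],[1.8,3.4,1,0,0,0,8.5],[0,0,2.0,0,0,0,8.5],[0,0,2,0,0,0,8.5],[0,0,0,0,0,0,8.5],[0,0,0,0,0,0,8.5]]' 80
python3 - <<'E'
from h import *
plan([.485,.0546,.021])
E
```

```text
clock: 24.17
tool_pos: [0.4857, 0.0553, 0.1257]
eef_rot: [-0.502, -3.092, 0.002]
wrist_force: [0.4, -0.6, -0.4]
grip_width: 0.0847
finger_force: 0.0
tcp [0.4857 0.0553 0.1257] rot tool deg [0. 0. 0.] then shift cm [-0.04 -0.06 10.47] (now-frame [-0.04 -0.06 10.47] ) q6 -1.36 close now 71.6
```

```bash

python3 -m crank '[[0,0,3.5,0,0,0,8.5],[0,0,3.5,0,0,0,8.5],[0,0,2.2,0,0,0,8.5],[0,0,1,0,0,0,8.5],[0,0,0.2,0,0,0,8.5],[0,0,0,0,0,0,8.5],[0,0,0,0,0,0,2],[0,0,0,0,0,0,2],[0,0,0,0,0,0,2],[0,0,0,0,0,0,2],[0,0,0,0,0,0,2],[0,0,0,0,0,0,2]]' 80
python3 -m crank '[[0,0,0,0,0,0,2],[0,0,0,0,0,0,2]]'
python3 -m crank '[[0,0,-1,0,0,0,2],[0,0,-2,0,0,0,2],[0,0,-3,0,0,0,2],[0,0,-3,0,0,0,2],[0,0,-3,0,0,0,2],[0,0,-2,0,0,0,2],[0,0,0,0,0,0,2],[0,0,0,0,0,0,2]]'
python3 - <<'E'
from h import *
plan([.5545,-.1823,.081])
E
```

```text
clock: 25.17
tool_pos: [0.4876, 0.0548, 0.0247]
eef_rot: [-0.503, -3.1, 0.002]
wrist_force: [-0.7, -0.3, 9.3]
grip_width: 0.0254
finger_force: 78.1
clock: 25.33
tool_pos: [0.4876, 0.0548, 0.0247]
eef_rot: [-0.503, -3.1, 0.002]
wrist_force: [-1.2, -1.0, 8.0]
grip_width: 0.0255
finger_force: 78.1
clock: 26.0
tool_pos: [0.4876, 0.0551, 0.1642]
eef_rot: [-0.504, -3.1, 0.001]
wrist_force: [-0.3, -0.5, -4.4]
grip_width: 0.0252
finger_force: 79.5
tcp [0.4876 0.0551 0.1642] rot tool deg [0. 0. 0.] then shift cm [-13.87 -20.39   8.33] (now-frame [-13.87 -20.39   8.33] ) q6 -1.36 close now 71.5
```

```bash

python3 -m crank '[[-1,-1.4,0,0,0,0,2],[-2,-3,0,0,0,0,2],[-2.2,-3.2,0,0,0,0,2],[-2.2,-3.2,0,0,0,0,2],[-2.2,-3.2,0,0,0,0,2],[-2.2,-3.2,0,0,0,0,2],[-1.5,-2.2,1,0,0,0,2],[-0.6,-0.9,2,0,0,0,2],[0,0,2,0,0,0,2],[0,0,0,0,0,0,2],[0,0,0,0,0,0,2]]'
python3 - <<'E'
from h import *
plan([.5545,-.1823,.084]);st=env.state();z=st['tool_pos'][2]-.0217
s=cap('scene');g=s['img'].astype(int)
m=((g.max(2)-g.min(2)<45)&(g.min(2)>110)).astype(np.uint8)
cs=cv2.findContours(m,cv2.RETR_EXTERNAL,cv2.CHAIN_APPROX_NONE)[0]
u=proj(s,[[.5545,-.1823,z]])[0]
k=max((k for k in cs if np.hypot(*(k.reshape(-1,2).mean(0)-u))<30),key=len).reshape(-1,2)
P=atz(s,k,z+.010)[:,:2]
f=least_squares(lambda q:np.hypot(*(P-q[:2]).T)-.0805,[.55,-.18],loss='soft_l1',f_scale=.001)
print(u,len(k),f.x,f.cost,np.median(abs(f.fun)))
a=s['img'][100:250,150:350,::-1]
cv2.imwrite('pics/c7.png',cv2.resize(a,(600,450),interpolation=2))
E
```

```text
clock: 26.92
tool_pos: [0.5521, -0.1801, 0.1101]
eef_rot: [-0.503, -3.089, -0.004]
wrist_force: [-1.2, -0.3, -4.3]
grip_width: 0.025
finger_force: 79.5
tcp [ 0.5521 -0.1801  0.1101] rot tool deg [0. 0. 0.] then shift cm [-0.33 -0.13  2.6 ] (now-frame [-0.33 -0.13  2.6 ] ) q6 -1.75 close now 71.5
[227.75805331 184.45032103] 249 [ 0.55705502 -0.16796955] 0.0028866533396682643 0.0051208391474838605
```

View pics/c7.png

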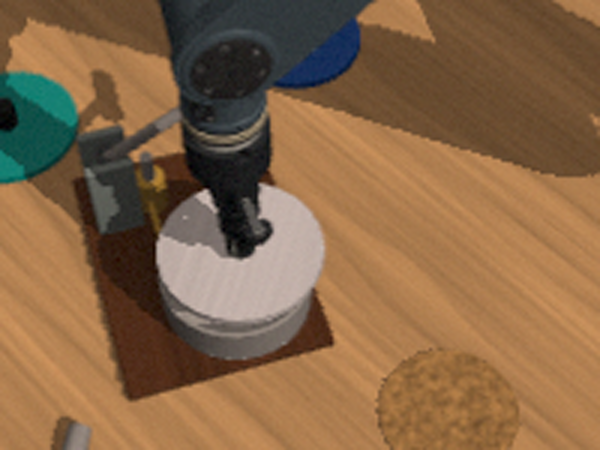

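```bash
python3 - <<'E'
from h import *
s=cap('scene');z=.0985
ob=np.array([150+156.5/3,150+325.5/3,100+322.5/3])
th=np.linspace(0,2*np.pi,181)
def ext(q):
    uv=proj(s,np.c_[q[0]+.082*np.cos(th),q[1]+.082*np.sin(th),np.full(181,z)]);return np.array([uv[:,0].min(),uv[:,0].max(),uv[:,1].max()])
f=least_squares(lambda q:ext(q)-ob,[.552,-.18],diff_step=1e-3);print(f.x,f.fun)
E
```

```text
[ 0.55031108 -0.17482833] [-0.06505357  0.06521817 -0.00601964]
```

```bash

python3 -m crank '[[-0.3,-0.1,0.4,0,0,0,2],[-0.25,-0.1,0.6,0,0,0,2],[0,0,0.8,0,0,0,2],[0,0,0.5,0,0,0,2],[0,0,0.2,0,0,0,2],[0,0,0.1,0,0,0,2],[0,0,0,0,0,0,2],[0,0,0,0,0,0,2]]'
python3 - <<'E'
from h import *
plan([.5545,-.1823,.084])
E
```

```text
clock: 27.68
tool_pos: [0.5596, -0.1853, 0.0875]
eef_rot: [-0.503, -3.098, 0.002]
wrist_force: [-0.1, 0.6, -4.7]
grip_width: 0.0252
finger_force: 79.5
tcp [ 0.5596 -0.1853  0.0875] rot tool deg [0. 0. 0.] then shift cm [0.57 0.12 0.35] (now-frame [0.57 0.12 0.35] ) q6 -1.76 close now 71.5
```

```bash

python3 -m crank '[[0.2,0.15,0.2,0,0,0,2],[0,0,0.15,0,0,0,2],[0,0,0.05,0,0,0,2],[0,0,0,0,0,0,2],[0,0,0,0,0,0,2]]'
python3 -m crank '[[0,0,0,0,0,0,5],[0,0,0,0,0,0,6],[0,0,0,0,0,0,7],[0,0,0,0,0,0,7],[0,0,-2,0,0,0,7],[0,0,-4,0,0,0,7],[0,0,-4,0,0,0,7],[0,0,-4,0,0,0,5],[0,0,0,0,0,0,2],[0,0,0,0,0,0,0]]'
python3 -m crank '[[2.5,2.5,0,0,0,0,0],[2.5,2.5,0,0,0,0,0],[2.5,2.5,0,0,0,0,0],[0,0,0,0,0,0,0]]' 20
python3 - <<'E'
from h import *
t=cap('top','t8');s=cap('scene','s8')
for c,v in((t,'top'),(s,'scene')):
    g=c['img'].astype(int);u=proj(c,[[.5545,-.1823,.087]])[0]
    r=blob(c,u,12,g.max(2)<70);print(v,r,atz(c,[r[0]],.087) if r else '')
    m=((g.max(2)-g.min(2)<45)&(g.min(2)>120)).astype(np.uint8)
    cs=[k.reshape(-1,2) for k in cv2.findContours(m,cv2.RETR_EXTERNAL,cv2.CHAIN_APPROX_NONE)[0]]
    k=max((k for k in cs if np.hypot(*(k.mean(0)-u))<30),key=len);P=atz(c,k,.072)[:,:2]
    f=least_squares(lambda q:np.hypot(*(P-q[:2]).T)-q[2],[.55,-.18,.08],loss='soft_l1',f_scale=.001);print(v,f.x,np.median(abs(f.fun)))
a=s['img'][100:250,150:350,::-1];cv2.imwrite('pics/c8.png',cv2.resize(a,(600,450),interpolation=2))
E
```

```text
clock: 28.1
tool_pos: [0.5578, -0.1828, 0.084]
eef_rot: [-0.503, -3.098, 0.001]
wrist_force: [-2.2, 2.3, 3.1]
grip_width: 0.0253
finger_force: 80.6
clock: 28.93
tool_pos: [0.5603, -0.1842, 0.2266]
eef_rot: [0.503, 3.097, -0.006]
wrist_force: [0.7, 1.0, -0.8]
grip_width: 0.0344
finger_force: 0.0
clock: 29.27
tool_pos: [0.5049, -0.0822, 0.2211]
eef_rot: [-0.497, -3.088, -0.005]
wrist_force: [-0.7, 0.5, -0.1]
grip_width: 0.0
finger_force: 0.0
top (array([290.94736842, 180.84210526]), np.int32(19)) [[ 0.55438576 -0.18549753  0.087     ]]
top [ 0.55591558 -0.18696948  0.07806203] 0.0039029190862284666
scene (array([227.68085106, 184.87234043]), np.int32(94)) [[ 0.55509607 -0.18206647  0.087     ]]
scene [ 0.55620904 -0.18058794  0.08014023] 0.0011084724987857203
```

View pics/c8.png

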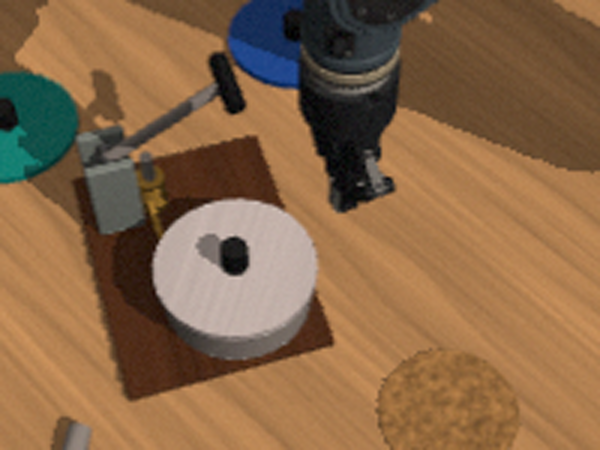

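Scene: the lid is back on the chamber, flat, knob at crop (234,255), about 1–2 mm from its original spot. Next, the lever.

```bash
python3 - <<'E'
from h import *
plan([.458,-.298,.200]);
s=env.state();R=Rn.from_rotvec(s['eef_rot']).as_matrix();print(R.T@np.array([-.0123,.006,-.112])*100)
E
```

```text
tcp [ 0.5097 -0.0869  0.2222] rot tool deg [0. 0. 0.] then shift cm [ -1.75 -21.66   2.25] (now-frame [ -1.75 -21.66   2.25] ) q6 -1.63 close now 71.7
[ 1.29136844  0.19886961 11.2073957 ]
```

```bash

python3 -m crank '[[-0.29,-3.6,0,0,0,0,0],[-0.29,-3.6,0,0,0,0,0],[-0.29,-3.6,0,0,0,0,0],[-0.29,-3.6,0,0,0,0,0],[-0.29,-3.6,0,0,0,0,0],[-0.29,-3.6,0.5,0,0,0,0],[0,0,1,0,0,0,0],[0,0,0,0,0,0,0],[0,0,0,0,0,0,0]]'
python3 - <<'E'
from h import *
plan([.458,-.298,.195]);plan([.4465,-.2925,.100])
s=cap('scene')
a=s['img'][80:200,160:320,::-1];cv2.imwrite('pics/c9.png',cv2.resize(a,(600,450),interpolation=2))
E
```

```text
clock: 30.12
tool_pos: [0.4584, -0.2989, 0.2073]
eef_rot: [-0.506, -3.095, -0.002]
wrist_force: [-0.4, -0.0, -0.0]
grip_width: -0.0001
finger_force: 0.0
tcp [ 0.4584 -0.2989  0.2073] rot tool deg [0. 0. 0.] then shift cm [0.06 0.07 1.23] (now-frame [0.06 0.07 1.23] ) q6 -2.03 close now 71.4
tcp [ 0.4584 -0.2989  0.2073] rot tool deg [0. 0. 0.] then shift cm [ 1.27  0.22 10.74] (now-frame [ 1.27  0.22 10.74] ) q6 -2.03 close now 71.4
```

View pics/c9.png

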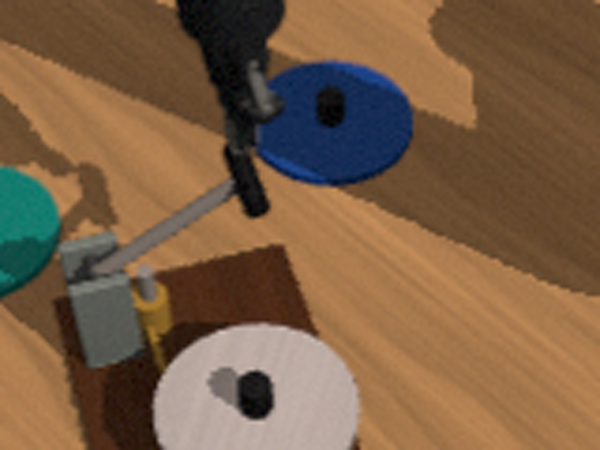

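The fingertips (crop 245,135) are directly above the black grip. First press.

```bash

python3 -m crank '[[0.1,0,1.2,0,0,0,0],[0.4,0.1,1.6,0,0,0,0],[0.4,0.1,1.6,0,0,0,0],[0.3,0,1.6,0,0,0,0],[0.2,0,1.6,0,0,0,0],[0.1,0,1.6,0,0,0,0],[0,0,1.6,0,0,0,0],[-0.2,0,1.3,0,0,0,0],[0,0,0.8,0,0,0,0],[0,0,0,0,0,0,0],[0,0,0,0,0,0,0],[0,0,0,0,0,0,0]]'
python3 - <<'E'
from h import *
plan([.458,-.298,.195])
s=cap('scene')
a=s['img'][80:200,160:320,::-1];cv2.imwrite('pics/c10.png',cv2.resize(a,(600,450),interpolation=2))
E
```

```text
clock: 31.17
tool_pos: [0.4468, -0.2907, 0.0805]
eef_rot: [-0.501, -3.096, -0.002]
wrist_force: [-3.2, 4.8, 4.9]
grip_width: 0.0
finger_force: 2.7
tcp [ 0.4468 -0.2907  0.0805] rot tool deg [0. 0. 0.] then shift cm [ -1.24  -0.33 -11.46] (now-frame [ -1.24  -0.33 -11.46] ) q6 -2.03 close now 71.6
```

View pics/c10.png

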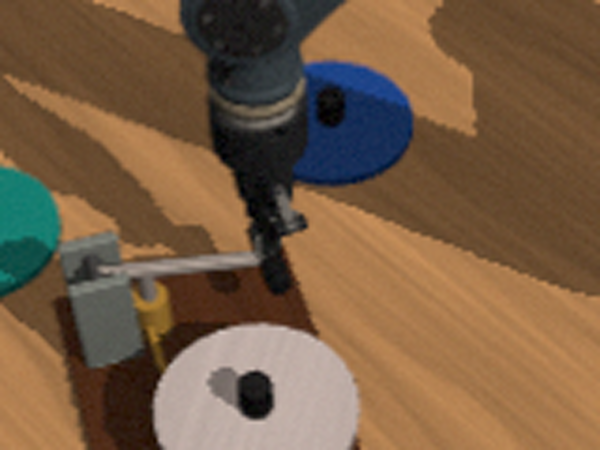

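The lever is down nearly to the stop, but the sideways force shows the tip sits on the robot side of the grip. I'll shift 5 mm back over it and press a little further.

```bash

python3 -m crank '[[-0.3,0,0.1,0,0,0,0],[-0.3,0,0.2,0,0,0,0],[0,0,0.2,0,0,0,0],[0,0,0,0,0,0,0],[0,0,0,0,0,0,0],[0,0,0,0,0,0,0]]'
python3 -m crank '[[0,0,0.2,0,0,0,0],[0,0,0.2,0,0,0,0],[0,0,0,0,0,0,0],[0,0,0,0,0,0,0]]'
```

```text
clock: 31.72
tool_pos: [0.4532, -0.2937, 0.0761]
eef_rot: [-0.501, -3.099, 0.002]
wrist_force: [-2.3, 3.0, 5.6]
grip_width: 0.0004
finger_force: 2.8
clock: 32.05
tool_pos: [0.4536, -0.294, 0.0733]
eef_rot: [-0.502, -3.1, 0.003]
wrist_force: [-2.4, 2.9, 12.9]
grip_width: -0.0
finger_force: 6.5
```

```bash

python3 -m crank '[[-0.1,-0.1,-2,0,0,0,0],[-0.2,-0.1,-2.5,0,0,0,0],[-0.2,0,-2.5,0,0,0,0],[0,0,-2.5,0,0,0,0],[0,0,-2.5,0,0,0,0],[0,0,-0.8,0,0,0,0],[0,0,0,0,0,0,0],[0,0,0,0,0,0,0],[0,0,0,0,0,0,0],[0,0,0,0,0,0,0],[0,0,0,0,0,0,0],[0,0,0,0,0,0,0]]'
python3 - <<'E'
from h import *
plan([.4536,-.294,.0728])
s=cap('scene');t=cap('top')
g=s['img'].max(2);r=blob(s,(225,127),12,g<60);print(r and (r,atz(s,[r[0]],.172)))
a=s['img'][80:200,160:320,::-1];cv2.imwrite('pics/c11.png',cv2.resize(a,(400,300),interpolation=2))
E
```

```text
clock: 33.05
tool_pos: [0.4568, -0.2977, 0.1976]
eef_rot: [-0.503, -3.096, -0.001]
wrist_force: [-0.2, -0.3, -0.9]
grip_width: 0.0003
finger_force: 0.0
tcp [ 0.4568 -0.2977  0.1976] rot tool deg [0. 0. 0.] then shift cm [ 0.36  0.25 12.48] (now-frame [ 0.36  0.25 12.48] ) q6 -2.03 close now 71.5
None
```

View pics/c11.png

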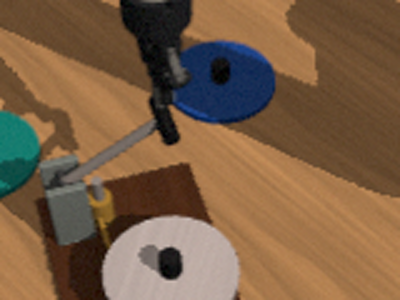

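The lever is fully up again, grip at crop (165,120), and the lid is in place. Stroke 2.

```bash

python3 -m crank '[[0.1,0.1,1.6,0,0,0,0],[0.2,0.1,1.6,0,0,0,0],[0.2,0,1.6,0,0,0,0],[0.1,0,1.6,0,0,0,0],[0,0,1.6,0,0,0,0],[0,0,1.6,0,0,0,0],[-0.1,0,1.6,0,0,0,0],[-0.1,0,1.0,0,0,0,0],[0,0,0.4,0,0,0,0],[0,0,0,0,0,0,0],[0,0,0,0,0,0,0],[0,0,0,0,0,0,0]]'
python3 -m crank '[[0,0,0.1,0,0,0,0],[0,0,0,0,0,0,0],[0,0,0,0,0,0,0]]'
```

```text
clock: 34.15
tool_pos: [0.4524, -0.294, 0.0735]
eef_rot: [-0.502, -3.095, -0.001]
wrist_force: [-4.8, 1.2, 9.5]
grip_width: 0.0002
finger_force: 4.6
clock: 34.4
tool_pos: [0.4525, -0.294, 0.0732]
eef_rot: [-0.502, -3.095, -0.001]
wrist_force: [-5.9, 3.0, 14.6]
grip_width: -0.0001
finger_force: 6.9
```

```bash

python3 -m crank '[[-0.1,-0.1,-2,0,0,0,0],[-0.2,-0.1,-2.5,0,0,0,0],[-0.1,0,-2.5,0,0,0,0],[0,0,-2.5,0,0,0,0],[0,0,-2.5,0,0,0,0],[0,0,-0.7,0,0,0,0],[0,0,0,0,0,0,0],[0,0,0,0,0,0,0],[0,0,0,0,0,0,0],[0,0,0,0,0,0,0],[0,0,0,0,0,0,0],[0,0,0,0,0,0,0]]'
python3 -m crank '[[0.1,0.1,1.6,0,0,0,0],[0.2,0.1,1.6,0,0,0,0],[0.2,0,1.6,0,0,0,0],[0.1,0,1.6,0,0,0,0],[0,0,1.6,0,0,0,0],[0,0,1.6,0,0,0,0],[-0.1,0,1.6,0,0,0,0],[-0.1,0,1.0,0,0,0,0],[0,0,0.5,0,0,0,0],[0,0,0,0,0,0,0],[0,0,0,0,0,0,0],[0,0,0,0,0,0,0]]'
python3 -m crank '[[0,0,0,0,0,0,0],[0,0,0,0,0,0,0],[0,0,0,0,0,0,0]]'
```

```text
clock: 35.4
tool_pos: [0.4568, -0.2977, 0.1977]
eef_rot: [-0.503, -3.096, -0.001]
wrist_force: [-0.0, 1.2, 0.4]
grip_width: 0.0001
finger_force: 0.0
clock: 36.4
tool_pos: [0.4523, -0.2938, 0.0731]
eef_rot: [-0.502, -3.095, -0.001]
wrist_force: [-5.9, 2.4, 15.9]
grip_width: -0.0
finger_force: 7.7
clock: 36.65
tool_pos: [0.4523, -0.2939, 0.0731]
eef_rot: [-0.502, -3.095, -0.001]
wrist_force: [-4.7, 2.8, 15.5]
grip_width: -0.0001
finger_force: 7.7
```

```bash

python3 -m crank '[[-0.1,-0.1,-2,0,0,0,0],[-0.2,-0.1,-2.5,0,0,0,0],[-0.1,0,-2.5,0,0,0,0],[0,0,-2.5,0,0,0,0],[0,0,-2.5,0,0,0,0],[0,0,-0.7,0,0,0,0],[0,0,0,0,0,0,0],[0,0,0,0,0,0,0],[0,0,0,0,0,0,0],[0,0,0,0,0,0,0],[0,0,0,0,0,0,0],[0,0,0,0,0,0,0]]'
python3 -m crank '[[0.1,0.1,1.6,0,0,0,0],[0.2,0.1,1.6,0,0,0,0],[0.2,0,1.6,0,0,0,0],[0.1,0,1.6,0,0,0,0],[0,0,1.6,0,0,0,0],[0,0,1.6,0,0,0,0],[-0.1,0,1.6,0,0,0,0],[-0.1,0,1.0,0,0,0,0],[0,0,0.5,0,0,0,0],[0,0,0,0,0,0,0],[0,0,0,0,0,0,0],[0,0,0,0,0,0,0]]'
python3 -m crank '[[0,0,0,0,0,0,0],[0,0,0,0,0,0,0],[0,0,0,0,0,0,0]]'
python3 -m crank '[[-0.1,-0.1,-2,0,0,0,0],[-0.2,-0.1,-2.5,0,0,0,0],[-0.1,0,-2.5,0,0,0,0],[0,0,-2.5,0,0,0,0],[0,0,-2.5,0,0,0,0],[0,0,-2.7,0,0,0,0],[0,0,-2,0,0,0,0],[0,0,0,0,0,0,0],[0,0,0,0,0,0,0],[0,0,0,0,0,0,0],[0,0,0,0,0,0,0],[0,0,0,0,0,0,0]]'
python3 - <<'E'
from h import *
s=cap('scene')
u=(228,185);r=blob(s,u,12,s['img'].max(2)<70);print(r,atz(s,[r[0]],.087))
a=s['img'][60:345,110:490,::-1];cv2.imwrite('pics/c12.png',cv2.resize(a,(760,570),interpolation=2))
E
```

```text
clock: 37.65
tool_pos: [0.4568, -0.2976, 0.1977]
eef_rot: [-0.503, -3.096, -0.001]
wrist_force: [-0.2, 0.8, -1.1]
grip_width: -0.0
finger_force: 0.0
clock: 38.65
tool_pos: [0.4522, -0.2938, 0.0731]
eef_rot: [-0.502, -3.095, -0.001]
wrist_force: [-5.6, 2.5, 15.4]
grip_width: -0.0001
finger_force: 7.7
clock: 38.9
tool_pos: [0.4522, -0.2938, 0.0731]
eef_rot: [-0.502, -3.095, -0.001]
wrist_force: [-5.3, 2.9, 15.3]
grip_width: 0.0002
finger_force: 7.7
clock: 39.9
tool_pos: [0.4567, -0.2974, 0.2372]
eef_rot: [-0.503, -3.095, -0.002]
wrist_force: [0.2, 1.1, 0.3]
grip_width: 0.0001
finger_force: 0.0
(array([227.55670103, 184.87628866]), np.int32(97)) [[ 0.55537095 -0.18230553  0.087     ]]
```

View pics/c12.png

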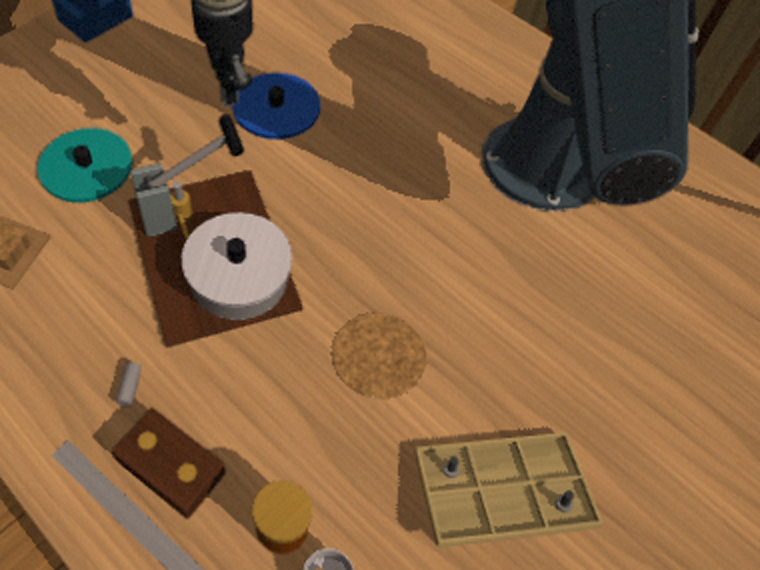

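The lever is up (232,135), the lid is flat on the chamber (237,258), both bolts are in the tray (452,465) and (566,500), and the bystanders are untouched. The tool hangs clear of everything.

```bash
python3 -c "
from workcell import env
print(env.sign_off())"
```

```text
the job is handed in; nothing more can be done
None
```

I handed the job in at about 40 s of robot time, with no verdict returned: both blanks found in the tray are in the closed chamber, the lid sits about 1–2 mm from its starting spot, four lever strokes were pressed until the force showed the stop, the lever is up and both bolts are still in the tray.

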